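# Shelve the milk tin and the pacifier box by height

### The arm

A 6-joint arm with a two-finger parallel gripper is mounted at the origin on the work surface. World frame = base frame: x ahead of the robot, y to its left, z up, the work surface at z = 0. Lengths are in m, angles in rad, forces in N, time in s.
With the tool pointing down it reaches from about 0.3 to 0.875 m from the base axis. Payload 4.2 kg.
Tool frame: the origin (TCP) lies on the centre line of the jaws, within the pads' length; the fingertips stand env.tip_reach ahead of it and the grasp point (between the pads) lies 6 mm ahead of it (env.tip_reach is the distance from the TCP to the fingertips, in m); z points along the fingers, y is the line along which they close (so a half turn about z gives the same grasp; the last joint's range is limited). The gripper opens to 85 mm and grips with 20 to 120 N. Pads are 22 mm wide; open, the fingers measure 114 mm over their backs; the gripper's body (76 mm by 85 mm) begins 54 mm behind the grasp point. The pads swing forward as they close: fully open they stand 13 mm farther back than shut.
Start: joints at [-0.02, 0.32, 1.565, -0, 1.257, -0.02], TCP at [0.575, 0, 0.256] pointing down, gripper open.
Joint ranges: [-3.11, 3.11], [-0.84, 2.01], [0.21, 2.61], [-1.34, 4.49], [0.05, 2.63], [-2.56, 2.56]. Speed limits (rad/s): [2.57, 2.57, 3.14, 3.14, 3.14, 3.14].

### API

Orientations are given as [roll, pitch, yaw] about the fixed x, y, z axes, in that order (R = Rz(yaw) Ry(pitch) Rx(roll)).
In Python, from workcell import telemetry, eyes, env gives the robot as it stands. The module is installed in compiled form; this text tells all that it offers.
- The arm moves only by the tool play_rows, never from a script. Its argument "rows" is a list that holds one entry, the list of rows, each a list of 7 numbers: the shift along the tool's x, y, z in mm, then the turn, a rotation vector about the tool's x, y, z in rad, then the closure, from -1 (fully open) to 1 (shut). In form: [[[tx, ty, tz, rx, ry, rz, fingers], ...]]. A call has 1 to 12 rows; each row shifts and turns the commanded pose from where the row before left it, along the tool's axes as they then stand; what a row does not reach is not made up. A row lasts 1/8 s, in which the tool goes at most 62.5 mm and 10.7 degrees, less where a joint would pass 70% of its speed; a pose out of reach is approached as far as the arm can. A call is refused whole if a number of a shift passes 62.5 or a number of a turn 0.188, either way. A call with a gripper value outside its range is refused whole. The fingers move at their own pace and stop on an object; the grip force is fixed at half the most. Time passes only in rows, so rows that do not move let the fingers close. It gives the time, the measured TCP pose, the force, the opening and the grip force at its end, in the units of the state.
- telemetry.sense(): the state, without advancing time (a new reading comes with each control period).
- eyes.get_image(name): name is "scene" or "side" or "wrist"; returns a dict with "frame" (400x640x3 uint8, blue, green, red), "camera_matrix" (3x3 intrinsics, pixels), "R" (3x3) and "t" (3): a world point X has camera coordinates R X + t. Camera axes: x right, y down, z forward; pixel columns grow to the right and rows downward; lengths in m; the calibration is good to about 2 mm. A picture is of the moment at which its call begins. There is no depth.
- env.sign_off(): hands the job in; it is judged then, once.
The state is a dict: "time": time; "qpos": joint angles; "qd": joint speeds; "joint_torque": joint torques, N m; "tool_pos": TCP position; "tool_rot": TCP orientation; "wrist_force": force on the tool from outside, world axes, zero at the start; "wrist_torque": the same for the moment, N m; "grip_width": finger opening in m; "grasp_force": force on a finger pad.
Only numpy, scipy, OpenCV 4.12 (cv2) and the standard library are available. Lean on these libraries where they do the work, as an engineer would, in place of code of your own. Each camera call takes 0.05 s, during which the arm holds its last target. There are 200 camera calls.

### The job

Two smoked-oak bays stand on the counter, one with a high roof and one with a low roof. Put the tall yellow milk-powder tin in the high bay and the pacifier box in the low bay, each standing upright on the bay's base board and far enough in that more than half of it is under the roof. Do not tip either of them over on the way.

Things in the scene. Friction and masses are not known exactly. Their poses are not given: they have to be found in the camera images.
- milk_tin: tall yellow milk-powder tin with a white band and a steel lid, an upright box 110 mm long (its x), 60 mm wide (its y) and 140 mm high, straight sides. About 0.18 kg, loose; grip it across the 60 mm, near one end if you like. Origin: centre of its underside, z up. The two glass bottles and the white jug are only bystanders.
- pacifier_box: low green plastic box, 110 mm long (its x), 60 mm wide (its y), 42 mm high, with a white round twist cap on top, 50 mm across and 14 mm high (56 mm in all). About 0.11 kg, loose; grip it across the 60 mm. Origin: centre of its underside, z up.
- high_bay: fixed oak bay. Base board x -80 to 120 mm, 164 mm wide, 12 mm thick; roof only over x 0 to 120 mm, 10 mm thick, underside 172 mm above the counter; in front of it an open apron. Walls under the roof, 140 mm apart inside; back open but for a rail at x 112 to 120 mm, 22 mm high over the base. Origin: on the counter below the middle of the roof's front edge; x points into the bay, y left, z up.
- low_bay: the same kind of fixed oak bay with the low roof: its roof's underside is 84 mm above the counter (72 mm clear over the base board); all other sizes, the origin and the axes as for the high bay. Either bay may be the left one.

How it is judged:
By the outcome, as a careful person would: the job done as asked, in the order asked, and still so for the second after the job is handed in, with the robot touching nothing.
It also fails if it takes over 62 s, if anything falls off the work surface, if the arm or the gripper's body presses on something with over 40 N, if the wrist force passes 120 N, or if a joint passes its speed limit or range.

## Working session

There is one attempt and no reset: what is moved stays moved. The work goes in short steps, Python scripts to look and compute and a tool call to move; the robot and the scene stay as the last step left them, time stands still between calls to the robot, and variables do not carry over. Pictures are saved under pics/ and viewed, at most 10 in all, crops included, and the job is handed in when it is done.

Besides the shell and the picture viewer there is one more tool, called after "Request:" in YAML: its name, and indented under it one key for each argument. play_rows: Moves the arm, as the interface text tells. Its arguments: {"type":"object","properties":{"rows":{"type":"array","items":{"type":"array","items":{"type":"array","items":{"type":"number"}}}}},"required":["rows"]}

```bash
mkdir -p pics
cat > h.py <<'E'
import numpy as np, cv2
from workcell import telemetry, eyes, env
def snap(n,f):
    d=eyes.get_image(n); cv2.imwrite('pics/'+f,d['frame']); np.savez('pics/'+f[:-4],K=d['camera_matrix'],R=d['R'],t=d['t']); return d
def back(f,u,v,z):
    d=np.load('pics/'+f+'.npz'); r=d['R'].T@np.linalg.inv(d['K'])@np.array([u,v,1.]); c=-d['R'].T@d['t']
    return c+r*(z-c[2])/r[2]
def proj(f,P):
    d=np.load('pics/'+f+'.npz'); p=(d['K']@(d['R']@np.atleast_2d(P).T+d['t'].reshape(3,1))); return (p[:2]/p[2]).T
E
python3 - <<'E'
from h import *
s=telemetry.sense();print(s,env.tip_reach)
for n in('scene','side','wrist'):
    d=snap(n,n+'0.png'); print(n,-d['R'].T@d['t'])
E
```

```text
{'time': 0.0, 'qpos': array([-1.99980167e-02,  3.20278738e-01,  1.56567256e+00, -4.09102760e-06,
        1.25741197e+00, -2.00009752e-02]), 'qd': array([-0.00155504,  0.0005525 , -0.00127582, -0.00159062,  0.0004959 ,
        0.00049538]), 'joint_torque': array([ 7.05825660e-04, -4.15526962e+01, -2.34157133e+01, -1.88356019e-06,
        8.09230405e-03,  1.54784908e-05]), 'tool_pos': array([5.74563797e-01, 9.48988752e-06, 2.55492298e-01]), 'tool_rot': array([-3.13982232e+00, -3.15228442e-05,  1.57080052e+00]), 'wrist_force': array([-0.41062385, -0.04352629, -0.25360394]), 'wrist_torque': array([0.02182827, 0.01583019, 0.01756209]), 'grasp_force': 0.0, 'grip_width': 0.08528453928465654} 0.025
scene [ 0.22876388 -0.58758038  0.97394289]
side [0.17308084 0.87795069 0.78350201]
wrist [0.57557701 0.06631629 0.37217642]
```

View pics/scene0.png

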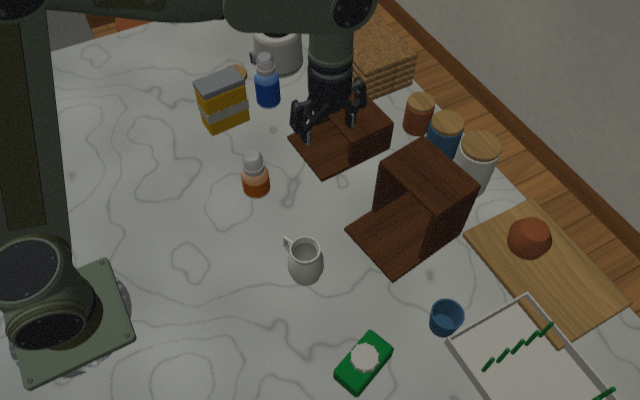

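View pics/side0.png

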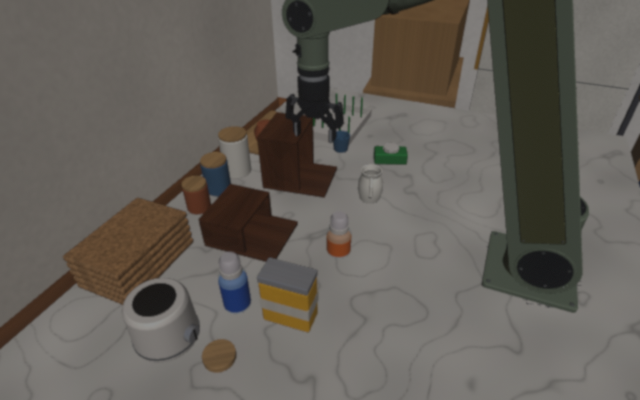

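The scene view shows the tin at (222,100), the pacifier box at (363,362), the high bay at (415,210) and the low bay at (345,140). The bottles are at (267,80) and (256,175), the jug at (305,260). I'll enlarge them to read the corners.

Run:
```python
from h import *
s=cv2.imread('pics/scene0.png');d=cv2.imread('pics/side0.png')
def cr(im,x,y,w,h,k):
    c=cv2.resize(im[y:y+h,x:x+w],None,fx=k,fy=k,interpolation=cv2.INTER_CUBIC)
    c=cv2.convertScaleAbs(c,alpha=1.5,beta=10)
    for i in range(0,w,10):
        if (x+i)%20==0: cv2.line(c,(i*k,0),(i*k,6),(255,255,255),1); cv2.putText(c,str(x+i),(i*k,16),0,.35,(255,0,255),1)
    for i in range(0,h,10):
        if (y+i)%20==0: cv2.line(c,(0,i*k),(6,i*k),(255,255,255),1); cv2.putText(c,str(y+i),(8,i*k+4),0,.35,(255,0,255),1)
    return c
cv2.imwrite('pics/c1.png',cr(s,280,80,200,150+50,3)[:600])
a=cr(s,180,60,80,80,5);b=cr(s,320,320,80,80,5)
cv2.imwrite('pics/c2.png',np.hstack([a,b]))
cv2.imwrite('pics/c3.png',np.hstack([cr(d,190,110,160,160,4)[:600]]))
```

```text
(no output)
```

View pics/c1.png

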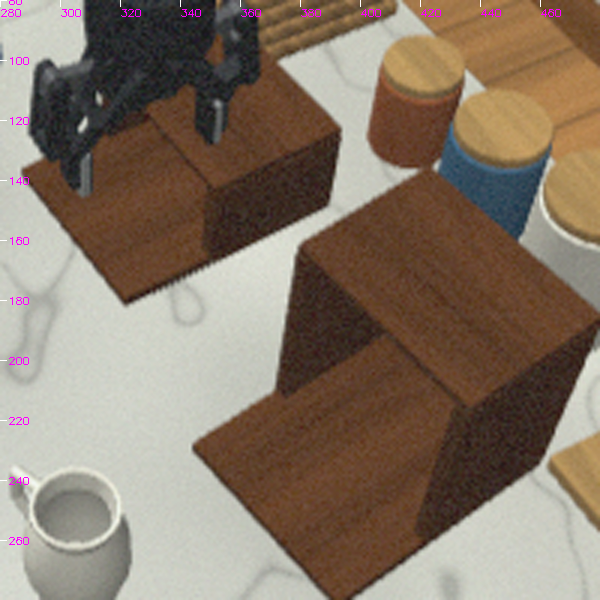

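View pics/c2.png

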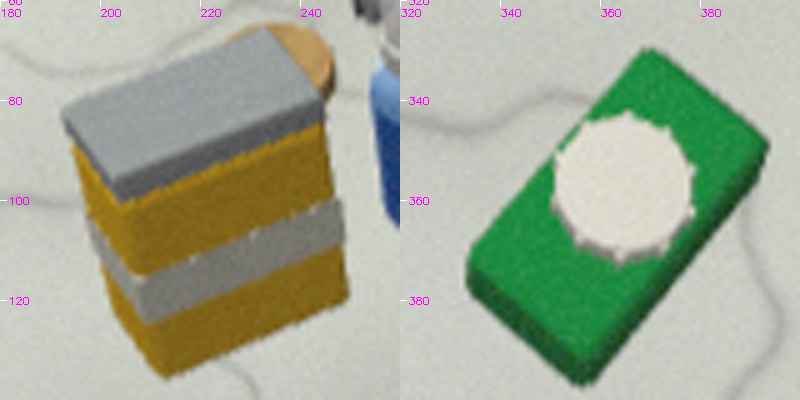

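View pics/c3.png

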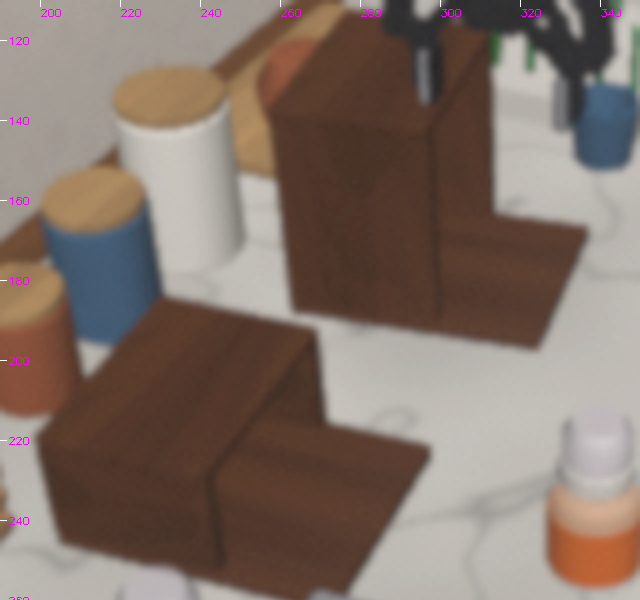

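The crops give the bay roof and apron corners, the tin's lid and foot corners, and the box's top corners. I'll fit the poses to them.

```bash
cat > fit.py <<'E'
from h import *
from scipy.optimize import least_squares
def fit(obs,x0):
    def w(p,m): c,s=np.cos(p[2]),np.sin(p[2]); m=np.array(m); return np.c_[p[0]+c*m[:,0]-s*m[:,1],p[1]+s*m[:,0]+c*m[:,1],m[:,2]]
    def f(p): return np.concatenate([(proj(c,w(p,[m]))-uv).ravel() for c,m,uv in obs])
    r=least_squares(f,x0,loss='soft_l1'); return r.x,f(r.x).reshape(-1,2)
if __name__=='__main__':
    S,D='scene0','side0'; R=.182;W=.08;A=.082
    hb=[(S,(0,A,R),(380,161)),(S,(0,-A,R),(436,216)),(S,(.12,A,R),(424,136)),(S,(.12,-A,R),(480,186)),(S,(-.08,A,.012),(344.3,229)),(S,(-.08,-A,.012),(391.7,279)),
     (D,(0,A,R),(298,143.8)),(D,(.12,A,R),(258,138.8)),(D,(-.08,-A,.012),(337,167.5)),(D,(-.08,A,0),(324.5,197))]
    R=.094
    lb=[(S,(0,-A,R),(350.7,142.7)),(S,(.12,-A,R),(393.3,123.3)),(S,(-.08,A,.012),(287.3,137)),(S,(-.08,-A,0),(321.7,180.7)),
     (D,(0,A,R),(242.5,228.8)),(D,(.12,A,R),(199.5,218.8)),(D,(0,-A,R),(269,192.5)),(D,(.12,-A,R),(230.8,184.3)),(D,(-.08,-A,.012),(298,222))]
    l,b=.055,.03
    tin=[(S,(-l,b,.14),(192.4,82.4)),(S,(l,b,.14),(233,65.6)),(S,(l,-b,.14),(245,81)),(S,(-l,-b,.14),(203.6,97.6)),(S,(-l,-b,0),(213,135.6)),(S,(l,-b,0),(250,119.6))]
    box=[(S,(l,b,.042),(369.4,329.4)),(S,(l,-b,.042),(394,349)),(S,(-l,b,.042),(333.6,371.6)),(S,(-l,-b,.042),(356.6,390.5)),(S,(-l,-b,0),(357,397.4)),(S,(-l,b,0),(333.6,377.5))]
    for n,o in zip(('high','low','tin','box'),(hb,lb,tin,box)):
        g=back(S,*o[0][2],o[0][1][2])[:2]
        best=min((fit(o,[*g,y]) for y in np.arange(-3,3.2,.7)),key=lambda r:abs(r[1]).sum()); print(n,best[0].round(4),best[1].round(1).tolist())
    for n,u,v in (('blue',268,103),('orange',256,192),('jug',306,278)): print(n,back(S,u,v,0).round(3))
E
python3 fit.py
```

```text
high [ 0.6672 -0.1456  0.1321] [[-1.1, -0.2], [0.2, 0.3], [-0.6, -1.3], [1.6, -0.1], [-1.1, -2.1], [0.2, 2.3], [-0.8, -2.7], [-0.8, -3.2], [1.1, -2.0], [0.5, 0.5]]
low [0.6715 0.1512 0.0741] [[0.5, -0.4], [-0.0, -1.6], [-1.9, -1.3], [-0.6, 2.0], [-0.5, 0.1], [-0.7, -0.0], [1.0, -1.6], [-0.2, -1.5], [0.7, -1.9]]
tin [0.4776 0.3486 0.0975] [[-0.9, -0.1], [-0.0, -0.6], [0.3, -1.9], [-0.4, -0.4], [0.0, 3.2], [1.2, 1.5]]
box [ 0.4571 -0.3554 -5.9339] [[0.6, -2.6], [1.6, -1.6], [-1.5, -0.9], [1.5, 2.9], [-0.5, 2.4], [-2.2, 0.3]]
blue [0.602 0.364 0.   ]
orange [0.451 0.111 0.   ]
jug [ 0.45  -0.141  0.   ]
```

```bash
cat > plan.py <<'E'
from h import *
from scipy.spatial.transform import Rotation as Ro
TILT=np.radians(20)
def rot(yaw,mode,tilt=TILT):
    f=np.array([np.cos(yaw),np.sin(yaw),0]);l=np.array([-f[1],f[0],0]);Z=np.array([0,0,1.])
    z=-np.cos(tilt)*Z+np.sin(tilt)*f; y=l if mode=='B' else -l
    return np.c_[np.cross(y,z),y,z]
def tcp(obj,off,zg,mode,tilt=TILT,back=0):   # grasp point at object-frame x=off, height zg -> TCP pose
    R=rot(obj[2],mode,tilt); f=np.array([np.cos(obj[2]),np.sin(obj[2])])
    g=np.r_[obj[:2]+off*f,zg]; return g-(0.006+back)*R[:,2],R
def now():
    s=telemetry.sense(); return s['tool_pos'],Ro.from_euler('xyz',s['tool_rot']).as_matrix()
def rows(cur,tgt,grip,step=50,turn=.17,n=None):
    p,R=cur; tp,tR=tgt
    rv=Ro.from_matrix(R.T@tR).as_rotvec()
    n=n or int(max(np.ceil(np.linalg.norm(tp-p)/step*1e3),np.ceil(np.linalg.norm(rv)/turn),1)); out=[]
    for i in range(n):
        k=n-i; d=(R.T@(tp-p)/k*1e3).round(0); r=(Ro.from_matrix(R.T@tR).as_rotvec()/k).round(2)
        out.append([*d.tolist(),*r.tolist(),grip]); p=p+R@d/1e3; R=R@Ro.from_rotvec(r).as_matrix()
    print(len(out),str(out).replace('.0,',',').replace('-0,','0,')); return p,R
HIGH=np.array([.6672,-.1456,.1321]);LOW=np.array([.6715,.1512,.0741]);TIN=np.array([.4776,.3486,.0975]);BOX=np.array([.4571,-.3554,.3493])
E
python3 - <<'E'
from plan import *
from h import *
# bottle heights
for n,b,(u,v) in (('orange',(.451,.111),(252,153)),('jug',(.45,-.141),(305,240)),('blue',(.602,.364),(264,55))):
    print(n,min(np.arange(0,.2,.005),key=lambda z:abs(proj('scene0',[*b,z])[0,1]-v)))
t=tcp(TIN,-.04,.115,'B',back=.1); print(t[0])
p,R=now(); up=(p+np.array([-.1,.15,.05]),rot(.0975,'B'))
c=rows((p,R),up,-1); rows(c,t,-1)
E
```

```text
orange 0.14
jug 0.15
blue 0.155
[0.40170802 0.341177   0.21460742]
10 [[15, -10, -5, -0.03, -0.03, -0.16, -1], [16, -7, -6, -0.03, -0.03, -0.17, -1], [17, -4, -6, -0.03, -0.03, -0.16, -1], [17, -1, -7, -0.03, -0.03, -0.17, -1], [17, 2, -8, -0.03, -0.02, -0.16, -1], [17, 5, -8, -0.03, -0.03, -0.17, -1], [15, 7, -8, -0.03, -0.02, -0.16, -1], [14, 10, -8, -0.03, -0.03, -0.17, -1], [12, 12, -8, -0.03, -0.02, -0.16, -1], [9, 15, -8, -0.03, -0.03, -0.17, -1]]
5 [[16, 39, 13, 0, 0, 0, -1], [16, 40, 13, 0, 0, 0, -1], [16, 39, 14, 0, 0, 0, -1], [17, 40, 13, 0, 0, 0, -1], [16, 39, 14, 0, 0, 0, -1]]
```

Request:
play_rows:
  rows:
    - [[15,-10,-5,-0.03,-0.03,-0.16,-1],[16,-7,-6,-0.03,-0.03,-0.17,-1],[17,-4,-6,-0.03,-0.03,-0.16,-1],[17,-1,-7,-0.03,-0.03,-0.17,-1],[17,2,-8,-0.03,-0.02,-0.16,-1],[17,5,-8,-0.03,-0.03,-0.17,-1],[15,7,-8,-0.03,-0.02,-0.16,-1],[14,10,-8,-0.03,-0.03,-0.17,-1],[12,12,-8,-0.03,-0.02,-0.16,-1],[9,15,-8,-0.03,-0.03,-0.17,-1]]

```text
time: 1.4
tool_pos: [0.4739, 0.1508, 0.3063]
tool_rot: [-3.136, 0.353, -3.035]
wrist_force: [0.5, 0.2, 0.3]
grip_width: 0.0858
grasp_force: 0.0
```

Request:
play_rows:
  rows:
    - [[16,39,13,0,0,0,-1],[16,40,13,0,0,0,-1],[16,39,14,0,0,0,-1],[17,40,13,0,0,0,-1],[0,0,0,0,0,0,-1]]

```text
time: 2.02
tool_pos: [0.4148, 0.3046, 0.2318]
tool_rot: [-3.136, 0.349, -3.036]
wrist_force: [-0.3, 0.1, -0.0]
grip_width: 0.0855
grasp_force: 0.0
```

Run:
```python
from plan import *
print(telemetry.sense()['qpos'].round(2),now()); w=snap('wrist','w1.png'); s=snap('scene','s1.png')
print((tcp(TIN,-.04,.115,'B',back=.1)[0]))
def dr(f,P,im):
    for a in proj(f,P): cv2.circle(im,tuple(int(round(x)) for x in a),2,(0,0,255),-1)
from fit import *
def W(p,m): c,s=np.cos(p[2]),np.sin(p[2]); return [[p[0]+c*x-s*y,p[1]+s*x+c*y,z] for x,y,z in m]
im=cv2.imread('pics/w1.png')
dr('w1',W(TIN,[(x,y,.14) for x in(-.055,.055) for y in(-.03,.03)]),im)
im2=cv2.convertScaleAbs(cv2.imread('pics/s1.png'),alpha=1.5)
dr('s1',W(LOW,[(0,.082,.094),(0,-.082,.094),(.12,.082,.094),(.12,-.082,.094),(-.08,.082,.012),(-.08,-.082,.012)]),im2)
cv2.imwrite('pics/v1.png',np.vstack([im[:,:][::1],]) ); 
cv2.imwrite('pics/v1.png',np.hstack([cv2.resize(im,(400,250)),cv2.resize(im2[85:210,270:470],(400,250))]).repeat(2,0).repeat(2,1)[:, :] if 0 else np.vstack([cv2.resize(im,(560,350)),cv2.resize(im2[95:182,280:420],(560,348-98))]))
```

```text
[ 0.73  0.13  1.93 -0.29  0.81 -0.78] (array([0.41484068, 0.30460264, 0.23183145]), array([[-0.93438601, -0.10320506,  0.34098608],
       [-0.0989056 ,  0.99464391,  0.03001963],
       [-0.34225791, -0.00567551, -0.93958891]]))
[0.40170802 0.341177   0.21460742]
```

View pics/v1.png

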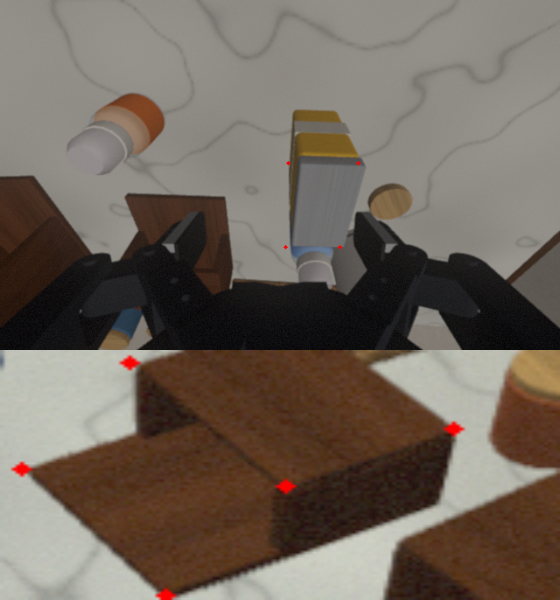

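The wrist view shows the tin lid about 8 px right of the prediction (near edge at about (300..364,157)), so the tin sits roughly 6 mm further in +y. The low-bay overlay agrees to within a few mm.

```bash
sed -i 's/TIN=np.array(\[.4776,.3486/TIN=np.array([.4776,.3546/' plan.py
python3 - <<'E'
from plan import *
rows(now(),tcp(TIN,-.04,.115,'B',back=.1),-1)
E
```

```text
2 [[8, 23, 7, 0, 0, 0, -1], [8, 22, 7, 0, 0, 0, -1]]
```

Request:
play_rows:
  rows:
    - [[8,23,7,0,0,0,-1],[8,22,7,0,0,0,-1],[0,0,0,0,0,0,-1],[0,0,0,0,0,0,-1]]

```text
time: 2.62
tool_pos: [0.4025, 0.3459, 0.2155]
tool_rot: [-3.138, 0.353, -3.042]
wrist_force: [-0.0, -0.2, 0.2]
grip_width: 0.0857
grasp_force: 0.0
```

Run:
```python
from plan import *
snap('wrist','w2.png'); im=cv2.imread('pics/w2.png')
f=lambda x,y:[TIN[0]+np.cos(TIN[2])*x-np.sin(TIN[2])*y,TIN[1]+np.sin(TIN[2])*x+np.cos(TIN[2])*y,.14]
for x in(-.055,.055):
  for y in (-.03,.03):
    p=proj('w2',f(x,y))[0]; print(p.round()); cv2.circle(im,tuple(int(a) for a in p),2,(0,0,255),-1)
cv2.imwrite('pics/v2.png',cv2.resize(im[100:400,170:500],(660,600)))
```

```text
[279. 208.]
[362. 208.]
[289. 301.]
[352. 301.]
```

View pics/v2.png

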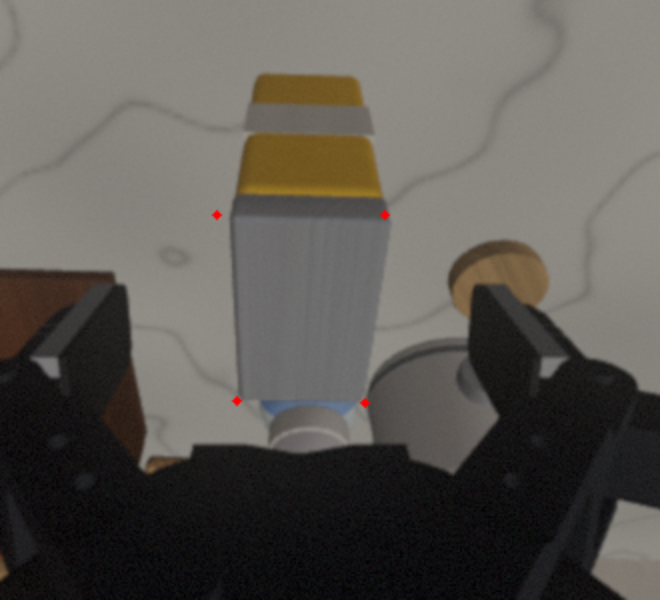

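The tin lid is centred at about pixel (308, 300) in the crop against a jaw mid-line of about 301, so 2 mm more in +y. Descending and gripping.

Request:
play_rows:
  rows:
    - [[0,2,30,0,0,0,-1],[0,0,30,0,0,0,-1],[0,0,25,0,0,0,-1],[0,0,15,0,0,0,-1],[0,0,0,0,0,0,-1],[0,0,0,0,0,0,1],[0,0,0,0,0,0,1],[0,0,0,0,0,0,1],[0,0,0,0,0,0,1],[0,0,0,0,0,0,1]]

```text
time: 3.92
tool_pos: [0.4364, 0.3526, 0.1225]
tool_rot: [-3.139, 0.355, -3.041]
wrist_force: [-2.8, -0.3, 6.3]
grip_width: 0.0594
grasp_force: 65.2
```

Run:
```python
from plan import *
T=TIN+[0,.002,0]; p,R=now(); print(p,tcp(T,-.04,.115,'B')[0])
up=(p+[-.01,0,.18],R); c=rows((p,R),up,1,step=25)
pre=tcp(HIGH,-.115,.127+.16,'B'); print('over'); d=rows(c,pre,1,step=36)
```

```text
[0.43635888 0.35256811 0.12247499] [0.4357476  0.35250641 0.12063816]
8 [[-7, 0, -22, 0, 0, 0, 1], [-7, 0, -21, 0, 0, 0, 1], [-7, 0, -22, 0, 0, 0, 1], [-6, 0, -21, 0, 0, 0, 1], [-7, 0, -22, 0, 0, 0, 1], [-6, 0, -21, 0, 0, 0, 1], [-7, 0, -22, 0, 0, 0, 1], [-6, 1, -21, 0, 0, 0, 1]]
over
15 [[-4, -35, 2, 0, 0, 0, 1], [-4, -35, 2, 0, 0, 0, 1], [-4, -35, 2, 0, 0, 0, 1], [-4, -35, 2, 0, 0, 0, 1], [-4, -35, 2, 0, 0, 0, 1], [-4, -35, 3, 0, 0, 0, 1], [-5, -35, 2, 0, 0, 0, 1], [-4, -35, 3, 0, 0, 0, 1], [-5, -35, 2, 0, 0, 0, 1], [-4, -35, 3, 0, 0, 0, 1], [-5, -35, 2, 0, 0, -0.01, 1], [-4, -35, 3, 0, 0, 0, 1], [-4, -35, 2, 0, 0, -0.01, 1], [-4, -35, 3, -0.01, 0, 0, 1], [-4, -34, 2, 0, 0.01, -0.01, 1]]
```

Request:
play_rows:
  rows:
    - [[-3,0,-10,0,0,0,1],[-7,0,-22,0,0,0,1],[-7,0,-22,0,0,0,1],[-7,0,-22,0,0,0,1],[-7,0,-22,0,0,0,1],[-7,0,-22,0,0,0,1],[-7,0,-22,0,0,0,1],[-7,0,-22,0,0,0,1],[-2,0,-7,0,0,0,1]]

```text
time: 5.05
tool_pos: [0.4275, 0.3519, 0.3016]
tool_rot: [-3.139, 0.354, -3.041]
wrist_force: [0.3, -0.5, -2.1]
grip_width: 0.0595
grasp_force: 64.8
```

Run:
```python
from plan import *
snap('wrist','w3.png');snap('scene','s3.png')
print(now()[0]); rows(now(),tcp(HIGH,-.115,.127+.16,'B'),1,step=36)
a=cv2.imread('pics/w3.png');b=cv2.imread('pics/s3.png')
cv2.imwrite('pics/v3.png',np.hstack([cv2.resize(a[:,120:520],(400,400)),cv2.resize(b[0:200,150:350],(400,400))]))
```

```text
[0.42739465 0.35166097 0.30050174]
15 [[-4, -35, 2, 0, 0, 0, 1], [-4, -35, 2, 0, 0, 0, 1], [-4, -35, 2, 0, 0, 0, 1], [-4, -35, 2, 0, 0, 0, 1], [-4, -35, 2, 0, 0, 0, 1], [-4, -35, 2, 0, 0, 0, 1], [-5, -35, 2, 0, 0, 0, 1], [-4, -35, 2, 0, 0, 0, 1], [-5, -35, 3, 0, 0, 0, 1], [-4, -35, 2, 0, 0, 0, 1], [-5, -34, 3, 0, 0, -0.01, 1], [-4, -35, 2, 0, 0, 0, 1], [-4, -35, 3, 0, 0, -0.01, 1], [-4, -34, 2, -0.01, 0, 0, 1], [-3, -35, 3, 0, 0, -0.01, 1]]
```

View pics/v3.png

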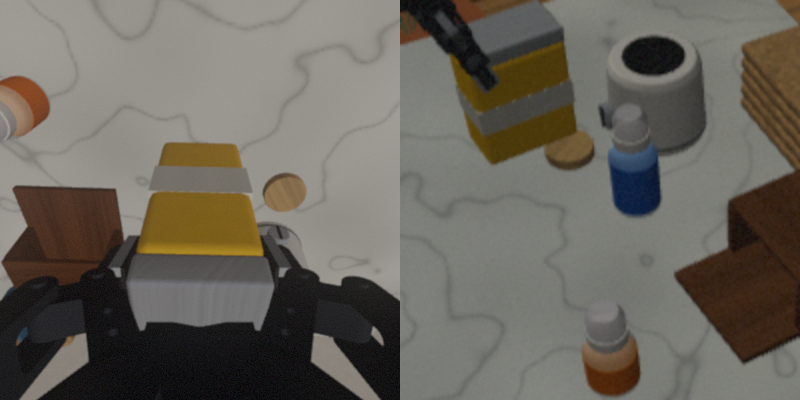

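The tin is held upright, seen in the scene crop at (515,90). The bottles are untouched. Carrying it over.

Request:
play_rows:
  rows:
    - [[-2,-18,1,0,0,0,1],[-4,-35,2,0,0,0,1],[-4,-35,2,0,0,0,1],[-4,-35,2,0,0,0,1],[-4,-35,2,0,0,0,1],[-4,-35,2,0,0,0,1],[-5,-35,2,0,0,0,1],[-4,-35,2,0,0,0,1],[-5,-35,3,0,0,0,1],[-4,-35,2,0,0,0,1],[-5,-34,3,0,0,-0.01,1],[-4,-35,2,0,0,0,1]]

```text
time: 6.65
tool_pos: [0.5209, -0.0449, 0.2937]
tool_rot: [-3.134, 0.349, -3.031]
wrist_force: [0.2, 0.3, -2.4]
grip_width: 0.0595
grasp_force: 65.1
```

Run:
```python
from plan import *
print(telemetry.sense()['qpos'].round(2))
rows(now(),tcp(HIGH,-.115,.127+.16,'B'),1,step=30)
```

```text
[-0.15  0.07  1.84  0.11  0.9  -1.89]
5 [[-3, -24, 2, 0, 0, 0, 1], [-3, -24, 1, 0, 0, 0, 1], [-3, -24, 2, -0.01, 0, -0.01, 1], [-3, -23, 1, 0, 0, 0, 1], [-3, -24, 1, -0.01, 0, -0.01, 1]]
```

Request:
play_rows:
  rows:
    - [[-3,-24,2,0,0,0,1],[-3,-24,1,0,0,0,1],[-3,-24,2,-0.01,0,-0.01,1],[-3,-23,1,0,0,0,1],[-3,-24,1,-0.01,0,-0.01,1],[0,0,0,0,0,0,1],[0,0,0,0,0,0,1]]

```text
time: 7.52
tool_pos: [0.551, -0.1591, 0.2933]
tool_rot: [3.135, 0.35, -3.01]
wrist_force: [-0.4, 0.5, -2.5]
grip_width: 0.059
grasp_force: 65.5
```

Run:
```python
from plan import *
# at pick tcp z was .1225 with tin on counter -> grasp height .1168 approx
print(now()[0])
c=rows(now(),tcp(HIGH,-.115,.117+.012+.006,'B'),1,step=25)
c=rows(c,tcp(HIGH,-.022,.117+.012+.006,'B'),1,step=20)
snap('scene','s4.png');snap('wrist','w4.png')
a=cv2.imread('pics/w4.png');b=cv2.imread('pics/s4.png')
cv2.imwrite('pics/v4.png',np.hstack([cv2.resize(a[:,120:520],(400,400)),cv2.resize(b[80:280,280:480],(400,400))]))
```

```text
[ 0.55097396 -0.15913911  0.29327326]
7 [[7, 0, 20, 0, 0, 0, 1], [8, 0, 21, 0, 0, 0, 1], [7, -1, 20, 0, 0, 0, 1], [8, 0, 21, 0, 0, 0, 1], [7, -1, 20, 0, 0, 0, 1], [8, 0, 21, 0, 0, 0, 1], [7, -1, 20, 0.01, 0, 0, 1]]
5 [[-17, 0, 6, 0, 0, 0, 1], [-17, 0, 7, 0, 0, 0, 1], [-18, 0, 6, 0, 0, 0, 1], [-17, 0, 7, 0, 0, 0, 1], [-18, 0, 6, 0, 0, 0, 1]]
```

View pics/v4.png

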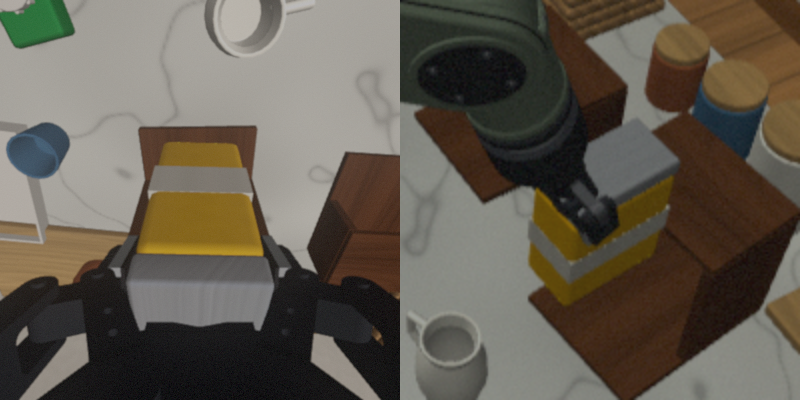

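The wrist view shows the tin held over the apron, centred between its edges at x≈140..257. Lowering it, then sliding in.

Request:
play_rows:
  rows:
    - [[7,0,20,0,0,0,1],[8,0,21,0,0,0,1],[7,-1,20,0,0,0,1],[8,0,21,0,0,0,1],[7,-1,20,0,0,0,1],[8,0,21,0,0,0,1],[7,-1,20,0,0,0,1],[0,0,0,0,0,0,1],[0,0,0,0,0,0,1]]

```text
time: 8.75
tool_pos: [0.5535, -0.1612, 0.1432]
tool_rot: [3.137, 0.354, -3.008]
wrist_force: [-0.2, -0.2, -2.3]
grip_width: 0.0595
grasp_force: 65.4
```

Request:
play_rows:
  rows:
    - [[-17,0,6,0,0,0,1],[-17,0,7,0,0,0,1],[-18,0,6,0,0,0,1],[-17,0,7,0,0,0,1],[-18,0,6,0,0,0,1],[0,0,0,0,0,0,1],[0,0,0,0,0,0,1]]

```text
time: 9.62
tool_pos: [0.6444, -0.1487, 0.1417]
tool_rot: [3.136, 0.351, -3.009]
wrist_force: [-1.3, 0.5, -1.9]
grip_width: 0.0595
grasp_force: 65.5
```

Run:
```python
from plan import *
print(now()[0],tcp(HIGH,-.022,.117+.012,'B')[0])
```

```text
[ 0.64440456 -0.14869678  0.141743  ] [ 0.64335743 -0.14876805  0.13463816]
```

Lower until contact (small steps).

Request:
play_rows:
  rows:
    - [[1,0,3,0,0,0,1],[1,0,2,0,0,0,1],[1,0,2,0,0,0,1],[0,0,0,0,0,0,1],[0,0,0,0,0,0,1]]

```text
time: 10.25
tool_pos: [0.6445, -0.1491, 0.1348]
tool_rot: [3.137, 0.353, -3.009]
wrist_force: [-0.9, 0.8, -0.8]
grip_width: 0.0594
grasp_force: 65.7
```

Request:
play_rows:
  rows:
    - [[0,0,1,0,0,0,1],[0,0,0,0,0,0,1],[0,0,0,0,0,0,-1],[0,0,0,0,0,0,-1],[0,0,0,0,0,0,-1],[0,0,0,0,0,0,-1]]

```text
time: 11.0
tool_pos: [0.6448, -0.1489, 0.1335]
tool_rot: [3.136, 0.352, -3.009]
wrist_force: [-0.7, -1.2, 0.5]
grip_width: 0.0854
grasp_force: 0.0
```

Request:
play_rows:
  rows:
    - [[3,0,-10,0,0,0,-1],[5,0,-20,0,0,0,-1],[8,0,-35,0,0,0,-1],[8,0,-45,0,0,0,-1],[10,0,-50,0,0,0,-1]]

```text
time: 11.62
tool_pos: [0.557, -0.1613, 0.2743]
tool_rot: [3.137, 0.353, -3.009]
wrist_force: [-0.5, 0.0, 0.2]
grip_width: 0.0853
grasp_force: 0.0
```

Run:
```python
from plan import *
snap('scene','s5.png');snap('side','d5.png')
a=cv2.imread('pics/d5.png');b=cv2.imread('pics/s5.png')
cv2.imwrite('pics/v5.png',np.vstack([np.hstack([cv2.resize(a[90:230,240:380],(400,400)),cv2.resize(b[100:300,300:500],(400,400))])]))
p,R=now(); print(p,telemetry.sense()['qpos'].round(2))
pre=tcp(BOX,-.04,.03,'A',back=.12); print(pre[0])
c=rows((p,R),(np.array([.45,-.22,.33]),rot(.35,'A',.02)),-1)
rows(c,pre,-1)
```

```text
[ 0.55821809 -0.16238356  0.2795069 ] [-0.39  0.18  1.75  0.23  0.91 -2.21]
[ 0.37902333 -0.38383829  0.14840127]
18 [[5, -2, -5, 0.03, 0, 0.16, -1], [5, -3, -5, 0.03, 0, 0.16, -1], [4, -4, -5, 0.03, 0, 0.16, -1], [3, -5, -5, 0.03, 0, 0.16, -1], [2, -5, -4, 0.03, 0, 0.16, -1], [1, -6, -4, 0.03, 0, 0.16, -1], [1, -6, -4, 0.03, 0, 0.16, -1], [-1, -6, -4, 0.03, 0.01, 0.16, -1], [-1, -6, -4, 0.03, 0, 0.16, -1], [-2, -6, -3, 0.03, 0.01, 0.16, -1], [-3, -6, -3, 0.03, 0, 0.16, -1], [-4, -5, -3, 0.03, 0.01, 0.16, -1], [-5, -5, -3, 0.03, 0, 0.16, -1], [-6, -4, -3, 0.03, 0.01, 0.16, -1], [-6, -3, -3, 0.03, 0.01, 0.16, -1], [-7, -2, -3, 0.03, 0, 0.16, -1], [-7, 0, -3, 0.03, 0.01, 0.16, -1], [-6, 0, -3, 0.03, 0, 0.16, -1]]
6 [[-21, 22, 30, 0, 0.06, 0, -1], [-23, 22, 28, 0, 0.05, 0, -1], [-24, 22, 27, 0, 0.06, 0, -1], [-26, 22, 26, 0, 0.05, 0, -1], [-27, 21, 25, 0, 0.06, 0, -1], [-28, 22, 23, 0, 0.05, 0, -1]]
```

View pics/v5.png

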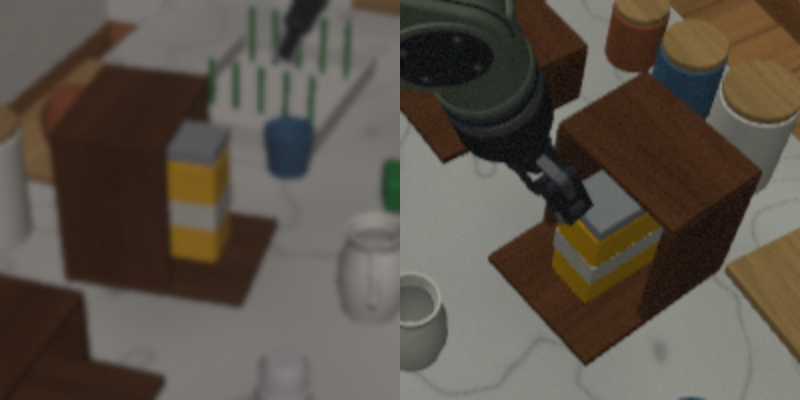

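The tin stands upright in the high bay with its rear part on the apron: rear-right foot corner at crop (587,300), image (393.5,250). Checking the depth.

Run:
```python
from plan import *
def bay(f,u,v,z):
    d=back(f,u,v,z)[:2]-HIGH[:2]; c,s=np.cos(HIGH[2]),np.sin(HIGH[2]); return (np.array([c*d[0]+s*d[1],-s*d[0]+c*d[1]])*1e3).round(1)
print('rear-right foot',bay('s5',393.5,250,.012),'rear-left foot',bay('s5',377,234,.012),'apron front right',bay('s5',393,281,.012))
print('side rear-left foot', bay('d5',240+225*.35,90+263*.35,.012))
```

```text
rear-right foot [-28.6 -27.6] rear-left foot [-31.4  24.1] apron front right [-77.7 -82.8]
side rear-left foot [-44.4  25.3]
```

Request:
play_rows:
  rows:
    - [[5,-2,-5,0.03,0,0.16,-1],[5,-3,-5,0.03,0,0.16,-1],[4,-4,-5,0.03,0,0.16,-1],[3,-5,-5,0.03,0,0.16,-1],[2,-5,-4,0.03,0,0.16,-1],[1,-6,-4,0.03,0,0.16,-1],[1,-6,-4,0.03,0,0.16,-1],[-1,-6,-4,0.03,0.01,0.16,-1],[-1,-6,-4,0.03,0,0.16,-1],[-2,-6,-3,0.03,0.01,0.16,-1]]

```text
time: 12.98
tool_pos: [0.4983, -0.1921, 0.3016]
tool_rot: [2.978, 0.149, 1.617]
wrist_force: [-0.0, -0.0, 0.1]
grip_width: 0.0849
grasp_force: 0.0
```

Request:
play_rows:
  rows:
    - [[-3,-6,-3,0.03,0,0.16,-1],[-4,-5,-3,0.03,0.01,0.16,-1],[-5,-5,-3,0.03,0,0.16,-1],[-6,-4,-3,0.03,0.01,0.16,-1],[-6,-3,-3,0.03,0.01,0.16,-1],[-7,-2,-3,0.03,0,0.16,-1],[-7,0,-3,0.03,0.01,0.16,-1],[-6,0,-3,0.03,0,0.16,-1]]

```text
time: 13.98
tool_pos: [0.4504, -0.2189, 0.3241]
tool_rot: [-3.129, -0.01, 0.344]
wrist_force: [-0.5, -0.4, -0.6]
grip_width: 0.0853
grasp_force: 0.0
```

Run:
```python
from plan import *
pre=tcp(BOX,-.04,.03,'A',back=.12); p=now();print(telemetry.sense()['qpos'].round(2),p[0]);rows(p,pre,-1)
```

```text
[-0.48  0.17  1.6   0.02  1.38  0.74] [ 0.45039088 -0.21890112  0.32411927]
6 [[-21, 22, 29, 0, 0.06, 0, -1], [-22, 22, 27, 0, 0.06, 0, -1], [-24, 22, 26, 0, 0.05, 0, -1], [-25, 22, 25, 0, 0.06, 0, -1], [-27, 23, 23, -0.01, 0.05, 0, -1], [-28, 22, 23, 0, 0.06, -0.01, -1]]
```

Rear face at about -29 to -44 mm, so the tin's centre is clearly under the roof. On to the box; from here I check numerically only, as all 10 pictures are used.

Request:
play_rows:
  rows:
    - [[-21,22,29,0,0.06,0,-1],[-22,22,27,0,0.06,0,-1],[-24,22,26,0,0.05,0,-1],[-25,22,25,0,0.06,0,-1],[-27,23,23,0,0.05,0,-1],[-28,22,23,0,0.06,0,-1],[0,0,0,0,0,0,-1],[0,0,0,0,0,0,-1]]

```text
time: 14.98
tool_pos: [0.3812, -0.3838, 0.1482]
tool_rot: [-3.129, -0.35, 0.346]
wrist_force: [-0.5, -0.6, -0.3]
grip_width: 0.0855
grasp_force: 0.0
```

Run:
```python
from plan import *
pre=tcp(BOX,-.04,.03,'A',back=.12); p,R=now(); print(p,pre[0],telemetry.sense()['tool_rot'])
d=snap('wrist','w6.png'); im=d['frame'].astype(int); b,g,r=im[...,0],im[...,1],im[...,2]
m=((g>1.5*r)&(g>1.5*b)&(g>50)).astype(np.uint8); n,l,st,ce=cv2.connectedComponentsWithStats(m); k=1+np.argmax(st[1:,4]); print(st[k],ce[k])
pts=np.argwhere(l==k)[:,::-1].astype(np.int32); h=cv2.convexHull(pts); print(cv2.approxPolyDP(h,5,True)[:,0].tolist())
c,s=np.cos(BOX[2]),np.sin(BOX[2])
for z in(.042,0):
  for x,y in((-.055,-.03),(-.055,.03),(.055,.03),(.055,-.03)): print(z,x,y,proj('w6',[BOX[0]+c*x-s*y,BOX[1]+s*x+c*y,z])[0].round())
```

```text
[ 0.38120433 -0.38376127  0.14824751] [ 0.37902333 -0.38383829  0.14840127] [-3.12934891 -0.35014289  0.34551024]
[ 285  161   67   57 2726] [318.32868672 195.61188555]
[[349, 215], [288, 215], [286, 161], [350, 163]]
0.042 -0.055 -0.03 [356. 220.]
0.042 -0.055 0.03 [285. 220.]
0.042 0.055 0.03 [286.  94.]
0.042 0.055 -0.03 [355.  94.]
0 -0.055 -0.03 [351. 221.]
0 -0.055 0.03 [291. 221.]
0 0.055 0.03 [292. 113.]
0 0.055 -0.03 [350. 113.]
```

```bash
sed -i 's/BOX=np.array(\[.4571,-.3554/BOX=np.array([.4604,-.3530/' plan.py
python3 - <<'E'
from plan import *
rows(now(),tcp(BOX,-.042,.028,'A'),-1,step=25)
E
```

```text
5 [[0, 0, 24, 0, 0, 0, -1], [0, 0, 24, 0, 0, 0, -1], [-1, 0, 25, 0, 0, 0, -1], [0, 0, 24, -0.01, 0, 0, -1], [-1, -1, 25, 0, 0, 0, -1]]
```

Request:
play_rows:
  rows:
    - [[0,0,24,0,0,0,-1],[0,0,24,0,0,0,-1],[0,0,25,0,0,0,-1],[0,0,24,-0.01,0,0,-1],[-1,-1,25,0,0,0,-1],[0,0,0,0,0,0,-1],[0,0,0,0,0,0,1],[0,0,0,0,0,0,1],[0,0,0,0,0,0,1],[0,0,0,0,0,0,1],[0,0,0,0,0,0,1]]

```text
time: 16.4
tool_pos: [0.4195, -0.3686, 0.0344]
tool_rot: [3.142, -0.352, 0.346]
wrist_force: [-0.6, 0.9, 6.1]
grip_width: 0.0593
grasp_force: 65.7
```

Run:
```python
from plan import *
p,R=now(); print(p,telemetry.sense()['tool_rot'],tcp(BOX,-.042,.028,'A')[0])
c=rows((p,R),(p+[-.01,0,.21],R),1,step=26)
```

```text
[ 0.41946224 -0.36856946  0.03437111] [ 3.14150605 -0.35160211  0.34644359] [ 0.41900808 -0.36807641  0.03363816]
9 [[7, 0, -22, 0, 0, 0, 1], [7, 0, -22, 0, 0, 0, 1], [7, 0, -22, 0, 0, 0, 1], [7, -1, -22, 0, 0, 0, 1], [7, 0, -22, 0, 0, 0, 1], [7, -1, -23, 0, 0, 0, 1], [7, 0, -22, 0, 0, 0, 1], [7, -1, -23, 0, 0, 0, 1], [7, 0, -22, 0, 0, 0, 1]]
```

Request:
play_rows:
  rows:
    - [[4,0,-11,0,0,0,1],[7,0,-22,0,0,0,1],[7,0,-22,0,0,0,1],[7,0,-22,0,0,0,1],[7,0,-22,0,0,0,1],[7,0,-22,0,0,0,1],[7,0,-22,0,0,0,1],[7,0,-22,0,0,0,1],[7,0,-22,0,0,0,1],[4,0,-11,0,0,0,1]]

```text
time: 17.65
tool_pos: [0.4114, -0.3711, 0.2422]
tool_rot: [-3.141, -0.35, 0.346]
wrist_force: [0.0, 0.2, -2.3]
grip_width: 0.059
grasp_force: 64.9
```

Run:
```python
from plan import *
p,R=now(); print(p)
c=rows((p,R),(np.array([.47,-.10,.245]),rot(.2,'A')),1,step=33)
c=rows(c,tcp(LOW,-.115,.029+.21,'A'),1,step=33)
```

```text
[ 0.41142623 -0.37112506  0.24218305]
9 [[15, -26, 5, -0.01, 0, 0.02, 1], [15, -27, 5, -0.01, 0, 0.01, 1], [15, -27, 5, 0, 0, 0.02, 1], [14, -27, 5, -0.01, 0, 0.01, 1], [14, -27, 5, 0, 0, 0.02, 1], [13, -27, 4, -0.01, 0, 0.01, 1], [13, -28, 4, 0, 0, 0.02, 1], [13, -28, 4, -0.01, 0, 0.01, 1], [12, -27, 5, 0, 0, 0.02, 1]]
8 [[15, -28, 6, -0.01, 0, 0.01, 1], [15, -28, 5, 0, 0, 0.02, 1], [15, -28, 5, -0.01, 0, 0.01, 1], [14, -28, 5, 0, 0, 0.02, 1], [14, -29, 5, -0.01, 0, 0.01, 1], [13, -29, 5, 0, 0, 0.02, 1], [13, -29, 5, -0.01, 0, 0.01, 1], [12, -29, 5, 0, 0, 0.02, 1]]
```

Request:
play_rows:
  rows:
    - [[8,-13,2,-0.01,0,0.01,1],[15,-26,5,-0.01,0,0.02,1],[15,-27,5,0,0,0.01,1],[15,-27,5,0,0,0.02,1],[14,-27,5,-0.01,0,0.01,1],[14,-27,5,0,0,0.02,1],[13,-27,4,-0.01,0,0.01,1],[13,-28,4,0,0,0.02,1],[13,-28,4,-0.01,0,0.01,1],[12,-27,5,0,0,0.02,1]]

```text
time: 18.9
tool_pos: [0.4749, -0.0834, 0.2433]
tool_rot: [-3.132, -0.348, 0.185]
wrist_force: [-0.0, -0.7, -2.1]
grip_width: 0.059
grasp_force: 65.0
```

Run:
```python
from plan import *
p,R=now(); print(p)
c=rows((p,R),tcp(LOW,-.115,.029+.21,'A'),1,step=33)
```

```text
[ 0.47494168 -0.08341628  0.24329985]
8 [[14, -26, 5, -0.01, 0, 0.01, 1], [14, -26, 5, -0.01, 0, 0.01, 1], [14, -26, 5, 0, 0, 0.01, 1], [13, -26, 5, -0.01, 0, 0.01, 1], [13, -27, 4, 0, 0, 0.02, 1], [13, -27, 4, -0.01, 0, 0.01, 1], [12, -27, 4, 0, 0, 0.02, 1], [12, -27, 5, -0.01, 0, 0.01, 1]]
```

Request:
play_rows:
  rows:
    - [[14,-26,5,-0.01,0,0.01,1],[14,-26,5,-0.01,0,0.01,1],[14,-26,5,0,0,0.01,1],[13,-26,5,-0.01,0,0.01,1],[13,-27,4,0,0,0.02,1],[13,-27,4,-0.01,0,0.01,1],[12,-27,4,0,0,0.02,1],[12,-27,5,-0.01,0,0.01,1],[0,0,0,0,0,0,1],[0,0,0,0,0,0,1]]

```text
time: 20.15
tool_pos: [0.5549, 0.14, 0.2443]
tool_rot: [3.135, -0.347, 0.08]
wrist_force: [-0.2, -0.5, -1.3]
grip_width: 0.0589
grasp_force: 65.0
```

Run:
```python
from plan import *
p,R=now(); print(p,telemetry.sense()['tool_rot'])
c=rows((p,R),tcp(LOW,-.107,.029+.012+.005,'A'),1,step=25)
d=snap('wrist','w7.png'); im=d['frame'].astype(int); b,g,r=im[...,0],im[...,1],im[...,2]
m=((g>1.5*r)&(g>1.5*b)&(g>40)).astype(np.uint8); q=np.argwhere(m)[:,::-1].astype(np.int32); print(len(q),cv2.approxPolyDP(cv2.convexHull(q),5,True)[:,0].tolist())
# predicted box corners, held level: grasp at box x=-.042,h=.029
g=p+.006*R[:,2]; y=np.arctan2(-R[0,1]*-1,0) if 0 else np.arctan2(R[1,0],R[0,0]); f=np.array([np.cos(y),np.sin(y),0]);l=np.array([-f[1],f[0],0])
for h in(.042,0):
  for x in(-.055,.055):
    for w in(-.03,.03): print(h,x,w,proj('w7',g+(x+.042)*f+w*l+[0,0,h-.029])[0].round())
```

```text
[0.5548644  0.14001276 0.24427807] [ 3.1352562  -0.34718665  0.080303  ]
8 [[-7, 0, 23, 0, 0, 0, 1], [-7, -1, 23, 0, 0, 0, 1], [-7, 0, 23, 0, 0, 0, 1], [-7, -1, 23, 0, 0, 0, 1], [-7, 0, 23, 0, 0, 0, 1], [-8, -1, 23, 0, 0, 0, 1], [-7, 0, 23, 0, 0, 0, 1], [-8, -1, 23, 0, 0, 0.01, 1]]
16737 [[381, 297], [265, 301], [255, 294], [261, 72], [375, 72]]
0.042 -0.055 -0.03 [391. 301.]
0.042 -0.055 0.03 [252. 302.]
0.042 0.055 -0.03 [385.  57.]
0.042 0.055 0.03 [256.  57.]
0 -0.055 -0.03 [372. 281.]
0 -0.055 0.03 [269. 282.]
0 0.055 -0.03 [369.  98.]
0 0.055 0.03 [271.  98.]
```

Request:
play_rows:
  rows:
    - [[-7,0,23,0,0,0,1],[-7,-1,23,0,0,0,1],[-7,0,23,0,0,0,1],[-7,-1,23,0,0,0,1],[-7,0,23,0,0,0,1],[-8,-1,23,0,0,0,1],[-7,0,23,0,0,0,1],[-7,0,20,0,0,0,1],[0,0,0,0,0,0,1],[0,0,0,0,0,0,1]]

```text
time: 21.45
tool_pos: [0.5652, 0.1423, 0.0568]
tool_rot: [3.136, -0.351, 0.079]
wrist_force: [-0.3, -1.5, -1.7]
grip_width: 0.0591
grasp_force: 65.0
```

Run:
```python
from plan import *
p,R=now(); print(p,telemetry.sense()['tool_rot'])
c=rows((p,R),tcp(LOW,-.018,.029+.012+.006,'A'),1,step=18)
```

```text
[0.56517916 0.14229659 0.05676048] [ 3.1359653  -0.35147601  0.07872157]
5 [[16, 0, 7, 0, 0, 0, 1], [16, 0, 7, 0, 0, 0, 1], [16, 0, 7, 0, 0, 0, 1], [16, 0, 6, 0, 0, 0, 1], [16, -1, 7, 0, 0, 0, 1]]
```

Request:
play_rows:
  rows:
    - [[-1,0,4,0,0,0,1],[16,0,6,0,0,0,1],[16,0,6,0,0,0,1],[0,0,0,0,0,0,1]]

```text
time: 21.95
tool_pos: [0.6006, 0.1455, 0.0523]
tool_rot: [3.136, -0.353, 0.079]
wrist_force: [-0.5, 0.2, -1.9]
grip_width: 0.059
grasp_force: 65.0
```

Request:
play_rows:
  rows:
    - [[16,0,6,0,0,0,1],[16,0,6,0,0,0,1],[16,0,6,0,0,0,1],[0,0,0,0,0,0,1]]

```text
time: 22.45
tool_pos: [0.6506, 0.1493, 0.0513]
tool_rot: [3.136, -0.351, 0.079]
wrist_force: [-0.5, -0.1, -2.3]
grip_width: 0.0592
grasp_force: 65.0
```

Run:
```python
from plan import *
print(now()[0],tcp(LOW,-.018,.029+.012,'A')[0])
```

```text
[0.65056121 0.14930015 0.05129191] [0.65150291 0.1497155  0.04663816]
```

Request:
play_rows:
  rows:
    - [[0,0,2,0,0,0,1],[0,0,2,0,0,0,1],[0,0,1,0,0,0,1],[0,0,0,0,0,0,1],[0,0,0,0,0,0,1]]

```text
time: 23.08
tool_pos: [0.652, 0.1495, 0.0466]
tool_rot: [3.136, -0.35, 0.08]
wrist_force: [-1.5, -0.2, 0.8]
grip_width: 0.059
grasp_force: 65.4
```

Contact. Release and back off.

Request:
play_rows:
  rows:
    - [[0,0,0,0,0,0,-1],[0,0,0,0,0,0,-1],[0,0,0,0,0,0,-1],[0,0,0,0,0,0,-1],[-5,0,-10,0,0,0,-1],[-8,0,-20,0,0,0,-1],[-10,0,-35,0,0,0,-1],[-10,0,-45,0,0,0,-1],[-10,0,-50,0,0,0,-1],[-10,0,-50,0,0,0,-1],[0,0,0,0,0,0,-1],[0,0,0,0,0,0,-1]]

```text
time: 24.58
tool_pos: [0.53, 0.1408, 0.2253]
tool_rot: [3.136, -0.35, 0.08]
wrist_force: [-0.4, 0.4, -0.9]
grip_width: 0.0852
grasp_force: 0.0
```

Run:
```python
from plan import *
def bay(B,f,u,v,z):
    d=back(f,u,v,z)[:2]-B[:2]; c,s=np.cos(B[2]),np.sin(B[2]); return (np.array([c*d[0]+s*d[1],-s*d[0]+c*d[1]])*1e3).round(1)
print(now()[0])
for n in('scene','side','wrist'):
    f='z_'+n; im=snap(n,f+'.png')['frame'].astype(int); b,g,r=im[...,0],im[...,1],im[...,2]
    for nm,m,B,zs in (('green',(g>1.4*r)&(g>1.4*b)&(g>30),LOW,(.012,.054)),('yellow',(r>1.8*b)&(g>1.4*b)&(r>60)&(g>.68*r),HIGH,(.012,))):
        k,l,st,ce=cv2.connectedComponentsWithStats(m.astype(np.uint8))
        P0=proj(f,[*B[:2],.05])[0]
        for i in range(1,k):
            if st[i,4]>40 and np.hypot(*(ce[i]-P0))<120:
                q=np.argwhere(l==i)[:,::-1].astype(np.int32); h=cv2.approxPolyDP(cv2.convexHull(q),3,True)[:,0]
                print(n,nm,st[i,4],[(a.tolist(),[bay(B,f,*a,z).tolist() for z in zs]) for a in h])
```

```text
[0.52996393 0.14083339 0.22529346]
scene green 602 [([348, 144], [[36.4, -24.3], [13.2, -54.0]]), ([326, 155], [[-29.0, -25.0], [-49.4, -54.6]]), ([314, 142], [[-30.9, 26.2], [-51.2, -5.7]]), ([314, 131], [[-11.0, 57.3], [-32.2, 24.1]]), ([326, 125], [[25.8, 58.5], [3.0, 25.2]])]
scene yellow 27740 [([639, 316], [[267.8, -429.4]]), ([571, 341], [[116.0, -382.0]]), ([509, 292], [[97.5, -240.9]]), ([322, 53], [[230.9, 582.7]]), ([322, 22], [[315.9, 698.2]]), ([339, 0], [[425.8, 757.6]]), ([375, 0], [[518.3, 692.4]]), ([396, 14], [[524.5, 599.3]]), ([639, 252], [[396.4, -342.2]])]
scene yellow 643 [([429, 212], [[100.9, 0.1]]), ([399, 232], [[11.0, -0.3]]), ([379, 215], [[4.3, 59.9]]), ([381, 202], [[31.0, 84.6]]), ([423, 206], [[101.2, 20.2]])]
scene yellow 477 [([428, 221], [[82.4, -16.5]]), ([425, 230], [[60.8, -30.0]]), ([393, 251], [[-31.1, -28.9]]), ([376, 233], [[-31.5, 27.3]]), ([377, 224], [[-14.7, 44.1]])]
side green 505 [([273, 218], [[-8.3, -67.6], [-32.0, -22.5]]), ([273, 229], [[-27.4, -25.0], [-50.0, 17.9]]), ([266, 240], [[-27.8, 21.0], [-50.5, 61.4]]), ([244, 235], [[36
[... 767 characters left out ...]
1]]), ([188, 191], [[326.0, 174.0]]), ([180, 184], [[368.7, 147.5]]), ([187, 174], [[375.8, 92.0]]), ([196, 174], [[347.9, 84.5]])]
wrist green 2111 [([341, 150], [[-28.0, -27.1], [-39.2, -23.6]]), ([296, 150], [[-28.3, 28.8], [-39.5, 25.5]]), ([293, 99], [[37.2, 33.3], [18.1, 29.4]]), ([344, 100], [[36.4, -31.1], [17.3, -27.1]]), ([345, 142], [[-17.8, -32.1], [-30.3, -28.0]])]
wrist yellow 3040 [([639, 163], [[-22.3, -102.4]]), ([595, 162], [[-18.1, -47.3]]), ([587, 114], [[43.7, -45.7]]), ([639, 93], [[67.7, -116.1]])]
wrist yellow 1567 [([612, 171], [[-30.6, -67.0]]), ([579, 180], [[-39.6, -24.3]]), ([537, 176], [[-31.8, 27.4]]), ([532, 137], [[17.7, 27.7]]), ([560, 125], [[31.3, -9.5]])]
```

Both objects stand square on the base boards. The box's rear face is at about -28 mm and the tin's at about -31 mm, so both centres are about 25 mm inside the roof edge. The gripper is clear.

```bash
python3 -c "
from workcell import env
print(env.sign_off())"
```

```text
the job is handed in; nothing more can be done
None
```

The milk tin is upright in the high bay and the pacifier box upright in the low bay; by my camera measurements each one's centre is about 25 mm inside the roof edge, and I handed the job in at about 25 s, with no verdict shown.

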